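# Key the lid into the press-to-run herb mill and hold it down

## Task

Grind the next herb blend: take the mill's own lid (the one with three keys round its foot, not the plain jar lid) by its bar, set it on the mill, turn it until its keys mesh with the slots of the collar, and push it fully home against the spring plate without forcing it. The mill only runs while the lid is pressed, so finish while still holding the lid down with the gripper, and leave everything else on the counter where it stands.

Things in the scene. Friction and masses are not known exactly. Their poses are not given: they have to be found in the camera images.
- mill: Herb mill fixed to the counter: round steel housing 140 mm across, 70 mm high, topped by a castellated plastic collar (bore 80 mm, outside 113 mm, 16 mm high, rim at 86 mm). Three slots 17 mm wide and 16 mm deep, open to the top, bore and outside, cut the collar every 120 degrees, slot 0 along the mill's +x. Origin: centre of the underside on the counter; z up.
- slot0 (a point): Middle of the floor of slot 0: 44 mm out from the mill's axis, 70 mm above the counter.
- slot1 (a point): The same for slot 1, 120 degrees counter-clockwise (from above) from slot 0.
- slot2 (a point): The same for slot 2, 240 degrees counter-clockwise from slot 0.
- plate (a joint): Spring plate (the switch) in the bore of the collar, a disc 60 mm across; it slides straight down. 0 = up, its top 6 mm above the slot floors; 0.006 m = fully down, level with the slot floors. Takes about 5 N to start and 9 N fully down, and springs up when let go.
- lid: The mill's lid, loose, black plastic, about 0.16 kg: disc 76 mm across, 26 mm high, with three keys round its foot every 120 degrees, each 12 mm wide, 16 mm high, reaching 48 mm from the axis; key 0 along the lid's +x. On top an upright bar to grip. Origin: centre of the underside; z up. Home: underside on the slot floors, 70 mm above the counter, key tops flush with the rim.
- key0 (a point): Foot of key 0, 44 mm out from the lid's axis, at the underside. As a lead-in the lowest 4 mm of the keys are only 9 mm wide and the disc's bottom edge is bevelled to 71 mm across. The keys fit the slots any of the three ways round.
- lid_grip (a point): Point on the lid's axis at which to grip the bar, 49 mm above the underside. The bar is 60 mm long (along the lid's x, in line with key 0), 18 mm thick (along y) and 34 mm high, its top 60 mm above the underside.
- jar_lid: Lid of a storage jar, same black plastic, disc and bar as the mill's lid but without keys. Leave alone. Origin: centre of the underside.
- jar: Glass jar with black cap, 64 mm across, 85 mm high. Leave alone. Origin: centre of the underside.
- tin: Plain metal tin, 60 mm across, 75 mm high. Leave alone. Origin: centre of the underside.
- bowl: White ceramic bowl, 110 mm across, 45 mm high. Leave alone. Origin: centre of the underside.
- scoop: Spoon with a wooden handle, 170 mm long, lying along its x. Leave alone.
- brush: Cleaning brush 150 mm long, lying along its x. Leave alone.
- block: Wooden block 70 x 45 x 30 mm. Leave alone. Origin: centre of the underside.
Mind the look-alikes: they are no part of the job. Leave any blue look-alike of the lid alone.

How it is judged (in metres and radians):
On the way:
1. the mill's lid has been lifted clear of the counter (height (world z) of lid above 0.03 m), for 0.1 s.
At the end, for the whole second after the job is handed in: Lid in the mill: centred within 4 mm, upright within 0.06 rad, key 0 within 5 mm of a slot, underside under 2 mm above the slot floors, spring plate down more than 4.2 of 6 mm, fingers still on the lid with over 2 N, lid at rest, all through the last second (value of joint plate above 0.0042 m and z of lid in the frame of mill between 0.066 and 0.072 m and horizontal distance between lid and mill below 0.004 m and angle between lid's own z axis and vertical below 0.06 rad and (horizontal distance between key0 and slot0 below 0.005 m or horizontal distance between key0 and slot1 below 0.005 m or horizontal distance between key0 and slot2 below 0.005 m) and contact force between the fingers and lid above 2 N and linear speed of lid below 0.02 m/s); the arm keeps its last pose, push and grip.
It fails at once if the lid is forced: more than 70 N between lid and mill (contact force between lid and mill above 70 N).
It fails at once if something else on the counter is moved by more than 30 mm (distance of any of jar_lid, jar, tin, bowl, scoop, brush, block from where it was at the start of the episode above 0.03 m).
It also fails if it takes over 40 s, if anything falls off the work surface, if the arm or the gripper's body presses on something with over 40 N, if the wrist force passes 120 N, or if a joint passes its speed limit or range.

## Robot

A 7-joint arm with a two-finger parallel gripper is mounted at the origin on the work surface. World frame = base frame: x ahead of the robot, y to its left, z up, the work surface at z = 0. Lengths are in mm, angles in rad, forces in N, time in s.
With the tool pointing down it reaches from about 400 to 925 mm from the base axis. Payload 4.1 kg.
Tool frame: the origin (TCP) lies at the very end of the fingers, on their centre line; the grasp point (between the pads) lies 19 mm behind it; z points along the fingers, y is the direction in which the jaws open and shut (so a half turn about z gives the same grasp; the last joint's range is limited). The gripper opens to 85 mm and grips with 20 to 120 N. Pads are 22 mm wide; open, the fingers measure 114 mm over their backs; the gripper's body (76 mm by 85 mm) begins 54 mm behind the grasp point. The pads swing forward as they close: fully open they stand 13 mm farther back than shut.
Start: joints at [-1.422, 0.398, 0.045, 1.537, -0.019, 1.207, -0.051], TCP at [159.403, 630.186, 231.347] pointing down, gripper open.
Joint ranges: [-2.82, 2.82], [-0.49, 2.23], [-1.37, 1.46], [0, 2.46], [-1.36, 4.5], [0.23, 2], [-2.94, 2.94]. Speed limits (rad/s): [2.57, 2.57, 3.14, 3.14, 3.14, 3.14, 3.14].

## Interface

Orientations are given as a unit quaternion [w, x, y, z].
In Python, from workcell import status, vision, env gives the robot as it stands.
- The arm moves only by the tool play_rows, never from a script. Its arguments are lists of equal length, an entry for each row: "offset": the shift along the tool's x, y, z in m, a list of three; "yaw": the turn about the tool's z in rad. A call has 1 to 10 rows; each row is the pose to reach, as a shift and turn from the pose commanded when the call began, along the tool's axes at that moment; what a row does not reach only later rows make up. A row lasts 1/12 s, in which the tool goes at most 41.7 mm and 7.16 degrees, less where a joint would pass 70% of its speed; a pose out of reach is approached as far as the arm can. A call with a gripper value outside its range is refused whole. "claw" is the finger opening in m, from 0 to 0.0854, set as the call begins (left out, the last holds). The fingers move at their own pace and stop on an object; "squeeze" is the grip in N (left out, the last holds). Time passes only in rows, so rows that repeat a pose let the fingers close. It gives the time, the measured TCP pose, the force and the opening at its end, in the units of the state.
- status.get_obs(): the state, without advancing time (a new reading comes with each control period).
- vision.grab_frame(name): name is "scene" or "top"; returns the picture (480x640x3 uint8, red, green, blue); there is no depth.
- vision.get_calibration(name): a dict with "K" (3x3 intrinsics, pixels), "camera_from_world" (4x4, takes a point from world to camera coordinates). Camera axes: x right, y up, looking along -z (the intrinsics and any distortion apply to the point x, -y, -z); pixel columns grow to the right and rows downward; lengths in mm; the calibration is good to about 2 mm. A picture is of the moment at which its call begins. get_calibration takes no time and is no camera call.
- env.job_done(): hands the job in, once; it reports no verdict.
The state is a dict: "t": time; "joints": joint angles; "dq": joint speeds; "joint_efforts": joint torques, N m; "tool_pos": TCP position; "orientation": TCP orientation; "contact_force": force on the tool from outside, world axes, zero at the start; "torque": the same for the moment, N m; "gripper_width": finger opening in mm.
Only numpy, scipy, OpenCV 4.12 (cv2) and the standard library are available. Lean on these libraries where they do the work, as an engineer would, in place of code of your own. Each camera call takes 0.05 s, during which the arm holds its last target. There are 200 camera calls.

## Working session

There is one attempt and no reset: what is moved stays moved. The work goes in short steps, Python scripts to look and compute and a tool call to move; the robot and the scene stay as the last step left them, time stands still between calls to the robot, and variables do not carry over. Pictures are saved under pics/ and viewed, about 8 in all and at most 12, crops included, and the job is handed in when it is done.

Besides the shell and the picture viewer there is one more tool, called after "Request:" as a command line: name --pt "numbers of a row" for each row, then --argument value for the rest. play_rows: Moves the arm, as the interface text tells. Its arguments: {"type":"object","properties":{"offset":{"type":"array"},"yaw":{"type":"array"},"claw":{"type":"number"},"squeeze":{"type":"number"}},"required":["offset","yaw"]}

```bash
mkdir -p pics; ls
python3 - <<'E'
from workcell import status, vision
import cv2,numpy as np
for n in("top","scene"):
    cv2.imwrite(f"pics/{n}0.png",vision.grab_frame(n)[...,::-1]); c=vision.get_calibration(n); print(n,c)
print(status.get_obs())
E
```

```text
pics
top {'K': array([[466.56282092,   0.        , 314.15752886],
       [  0.        , 466.56282092, 241.49797457],
       [  0.        ,   0.        ,   1.        ]]), 'camera_from_world': array([[ 1.52122032e-02, -9.99770334e-01,  1.50953105e-02,
        -4.85612357e+01],
       [ 9.97227926e-01,  1.62697938e-02,  7.26068753e-02,
        -5.37941506e+02],
       [-7.28357976e-02,  1.39489547e-02,  9.97246395e-01,
        -1.04320073e+03],
       [ 0.00000000e+00,  0.00000000e+00,  0.00000000e+00,
         1.00000000e+00]])}
scene {'K': array([[461.67616897,   0.        , 323.27986724],
       [  0.        , 461.67616897, 240.97699184],
       [  0.        ,   0.        ,   1.        ]]), 'camera_from_world': array([[ 3.23488585e-01,  9.46151902e-01,  1.23172512e-02,
        -1.54154035e+02],
       [-8.28989232e-01,  2.77106663e-01,  4.85786733e-01,
         4.32357128e+02],
       [ 4.56214849e-01, -1.67357331e-01,  8.73990581e-01,
        -1.31833137e+03],
       [ 0.00000000e+00,  0.00000000e+00,  0.00000000e+00,
         1.00000000e+00]])}
{'t': 0.1, 'joints': array([-1.4220066 ,  0.39912328,  0.04501099,  1.53776044, -0.01869008,
        1.20689855, -0.05069125]), 'dq': array([ 0.00140448, -0.00136063, -0.0001102 , -0.00238518, -0.00104546,
        0.00161749,  0.00025903]), 'joint_efforts': array([ 3.39228020e-03, -4.76261401e+01,  1.37025565e+00, -2.54951745e+01,
        1.19885252e-02,  4.97708636e-03, -1.73995244e-05]), 'tool_pos': array([159.24403638, 629.60106618, 230.36058291]), 'orientation': array([-4.84126980e-05,  1.23504888e-01,  9.92343570e-01, -8.83002363e-04]), 'contact_force': array([-0.42460241,  0.28159831,  0.63158914]), 'torque': array([-0.02551553, -0.0293789 , -0.01848806]), 'gripper_width': 85.36161034043543}
```

View pics/top0.png

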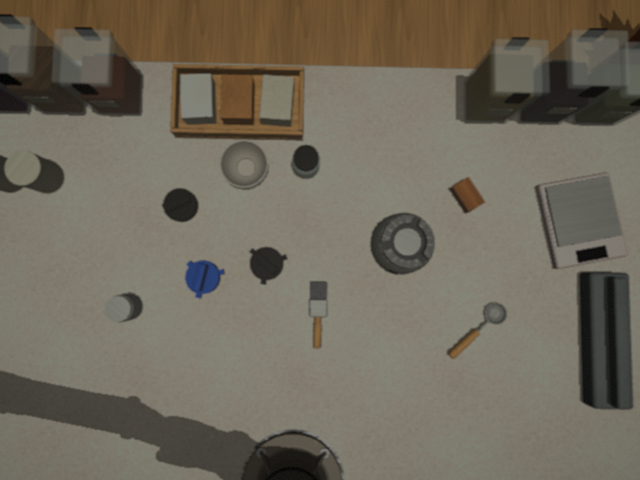

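View pics/scene0.png

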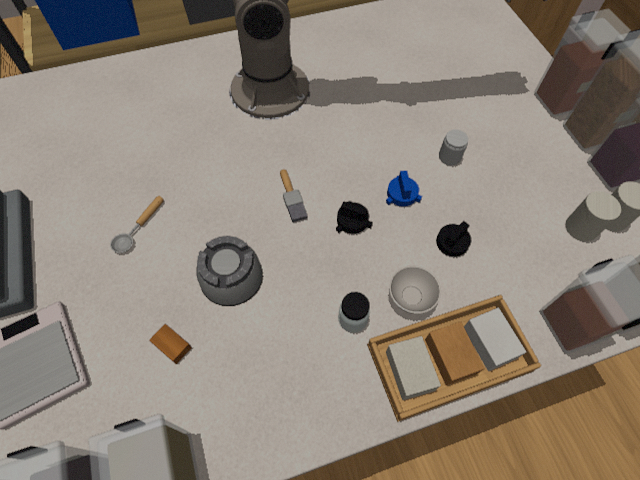

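The top view shows the keyed black lid near (266,264), the plain jar lid at (181,205), a blue decoy at (204,278) and the mill at about (403,243). I'll enlarge the lid and the mill.

Run:
```python
import cv2,numpy as np
t=cv2.imread("pics/top0.png"); s=cv2.imread("pics/scene0.png")
def crop(im,u,v,w,h,k):
    c=cv2.resize(im[v:v+h,u:u+w],None,fx=k,fy=k,interpolation=cv2.INTER_CUBIC)
    return np.clip(c.astype(float)*1.0,0,255)**.6*255**.4
a=np.hstack([crop(t,236,234,50*60//50,50*60//50,6.6667),crop(t,363,203,80,80,5)])
b=np.hstack([crop(s,325,190,60,50,6.6667)[:300],crop(s,190,230,80,80,5)[:300]]) if 0 else None
cv2.imwrite("pics/c1.png",a)
```

```text
[ WARN:0@0.124] global loadsave.cpp:1063 imwrite_ Unsupported depth image for selected encoder is fallbacked to CV_8U.
```

View pics/c1.png

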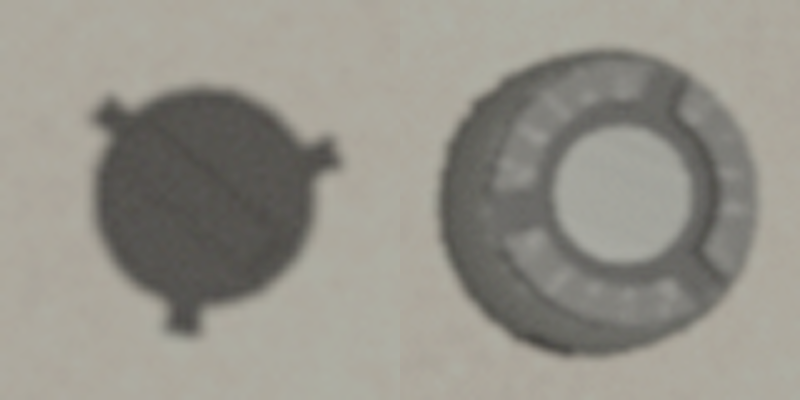

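```bash
cat > h.py <<'E'
import cv2,numpy as np
from scipy.optimize import minimize
from workcell import vision
def proj(n,P):
    c=vision.get_calibration(n);P=np.atleast_2d(P)
    q=P@c["camera_from_world"][:3,:3].T+c["camera_from_world"][:3,3]
    q=q*[1,-1,-1];q=q@c["K"].T
    return q[:,:2]/q[:,2:]
def ray(n,uv,z):
    f=lambda p:proj(n,[p[0],p[1],z])[0]
    p=np.array([600.,0])
    for _ in range(8):
        J=np.array([f(p+[1,0])-f(p),f(p+[0,1])-f(p)]).T
        p=p+np.linalg.solve(J,np.array(uv)-f(p))
    return p
def circ(r,z,n=60):
    a=np.linspace(0,2*np.pi,n,endpoint=False);return np.c_[r*np.cos(a),r*np.sin(a),0*a+z]
def box(x0,x1,y0,y1,z0,z1):
    return np.array([[x,y,z] for x in(x0,x1) for y in(y0,y1) for z in(z0,z1)],float)
def rz(P,a):
    c,s=np.cos(a),np.sin(a);return P@np.array([[c,s,0],[-s,c,0],[0,0,1]])
LID=[np.r_[circ(35.5,0),circ(38,3),circ(38,26)],box(-30,30,-9,9,26,60)]+[rz(box(30,48,-6,6,4,16),k*2*np.pi/3) for k in range(3)]
def sil(n,parts,x,y,z,a,S=4,shape=(480,640)):
    m=np.zeros((shape[0],shape[1]),np.uint8)
    big=np.zeros((shape[0]*S,shape[1]*S),np.uint8)
    for p in parts:
        uv=proj(n,rz(p,a)+[x,y,z])
        h=cv2.convexHull(((uv+.5)*S-.5).round().astype(np.int32));cv2.fillConvexPoly(big,h,255)
    return cv2.resize(big,(shape[1],shape[0]),interpolation=cv2.INTER_AREA)/255.
E
cat > m.py <<'E'
from h import *
t={n:cv2.imread(f"pics/{n}0.png").astype(float) for n in("top","scene")}
# lid
k=lambda u,v:(236+(u+.5)/6.6667-.5,234+(v+.5)/6.6667-.5)
tips=[ray("top",k(*p),12) for p in((103,110),(330,155),(183,325))];c=np.mean(tips,0)
a0=np.arctan2(*(tips[0]-c)[::-1]);print("tips",c,[np.degrees(np.arctan2(*(p-c)[::-1])) for p in tips])
roi={"top":(236,234,296,294),"scene":(325,190,385,245)}
def cost(p,ns):
    e=0
    for n in ns:
        u0,v0,u1,v1=roi[n];g=t[n][v0:v1,u0:u1].max(2);m=np.clip((135-g)/(135-50),0,1)
        e+=((sil(n,LID,p[0],p[1],0,p[2]/50)[v0:v1,u0:u1]-m)**2).sum()
    return e
for ns in(("top",),("scene",),("top","scene")):
    r=minimize(cost,[*c,a0*50],args=(ns,),method="Nelder-Mead",options=dict(initial_simplex=[[c[0]+i,c[1]+j,a0*50+l] for i,j,l in((0,0,0),(5,0,0),(0,5,0),(0,0,5))],xatol=.05))
    print("lid",ns,r.x[:2],np.degrees(r.x[2]/50),r.fun)
# mill: plate disc centre z=76, then slots
for n,g0,roi2 in(("top",(407,241),(390,225,424,260)),("scene",(225,262),(205,243,247,280))):
    g=t[n].mean(2);u0,v0,u1,v1=roi2;sub=cv2.GaussianBlur(g,(0,0),.7)
    b=sub[g0[1],g0[0]]
    # radial gradient fit: max contrast of disc r=30 at z=76
    def ct(q):
        s=lambda r,z:cv2.remap(g.astype(np.float32),*[w.astype(np.float32)[None] for w in proj(n,circ(r,z,120)+[q[0],q[1],0]).T],cv2.INTER_LINEAR)
        return -(s(28,76)-s(32,76)).mean()
    p0=ray(n,g0,76);r=minimize(ct,p0,method="Nelder-Mead",options=dict(initial_simplex=[p0,p0+[5,0],p0+[0,5]]))
    print("mill",n,p0,r.x,r.fun)
    rows=[]
    for z in(86,70):
      for R in range(36,60):
        uv=proj(n,circ(R,z,360)+[r.x[0],r.x[1],0]).astype(np.float32)
        rows.append(cv2.remap(g.astype(np.float32),uv[None,:,0],uv[None,:,1],cv2.INTER_LINEAR)[0])
    rows=np.array(rows);im=cv2.resize(rows,(720,288),interpolation=cv2.INTER_LINEAR)
    cv2.imwrite(f"pics/un_{n}.png",np.clip(im*1.5,0,255).astype(np.uint8))
cv2.imwrite("pics/un.png",np.vstack([cv2.imread("pics/un_top.png"),cv2.imread("pics/un_scene.png")]))
E
python3 m.py
```

```text
tips [488.09044754  68.20448094] [np.float64(50.85485557217452), np.float64(-70.64877087546223), np.float64(171.41978452155698)]
lid ('top',) [487.85231957  68.171167  ] 50.50786084576079 15.434540561322569
lid ('scene',) [487.39381977  69.49284355] 50.96876651334779 15.922014609765473
lid ('top', 'scene') [487.73719259  68.73069977] 50.73238810265513 37.04109188773548
mill top [ 538.90419666 -240.25616407] [ 538.10636365 -240.39890308] -43.65606689453125
mill scene [ 539.02451673 -239.67039404] [ 537.32227009 -239.31561862] -65.86209106445312
```

View pics/un.png

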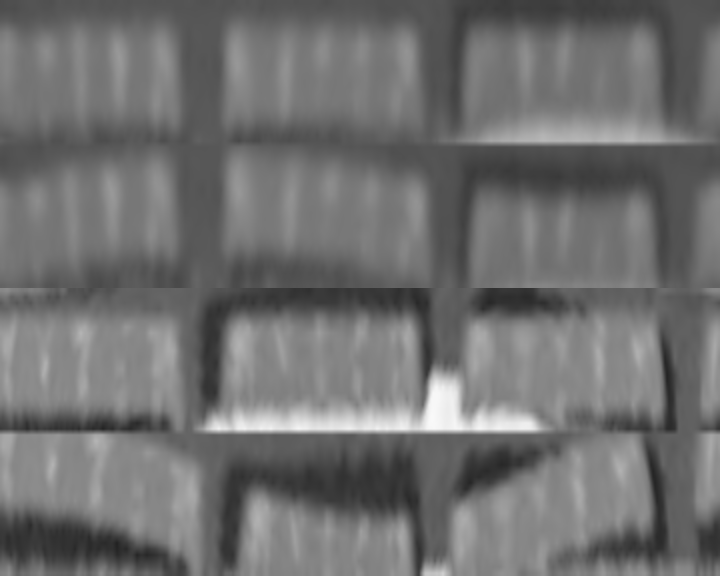

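```bash
cat > go.py <<'E'
import sys,numpy as np
from scipy.spatial.transform import Rotation as R
from workcell import status
def go(x,y,z,ty,o=None,pos=None):
    o=o or status.get_obs();q=o["orientation"];r=R.from_quat(np.r_[q[1:],q[0]]);M=r.as_matrix()
    p=o["tool_pos"] if pos is None else pos
    off=M.T@(np.array([x,y,z])-p)
    a=np.degrees(np.arctan2(M[1,1],M[0,1]));d=(ty-a+180)%360-180
    print("t",o["t"],"pos",o["tool_pos"].round(1),"ty",round(a,2),"tilt",round(np.degrees(np.arccos(-M[2,2])),2),"F",o["contact_force"].round(1),"w",round(o["gripper_width"],1),"j7",round(o["joints"][6],2))
    print("offset m",(off/1000).round(4),"yaw",round(-np.radians(d),4))
if __name__=="__main__":go(*map(float,sys.argv[1:5]))
E
python3 go.py 487.7 68.7 170 -39.3
```

```text
t 0.1 pos [159.2 629.6 230.4] ty 75.81 tilt 0.1 F [-0.4  0.3  0.6] w 85.4 j7 -0.05
offset m [-0.4559 -0.4632  0.0612] yaw 2.0091
```

Request:
play_rows --pt "-0.456 -0.463 0.06" --pt "-0.456 -0.463 0.06" --pt "-0.456 -0.463 0.06" --pt "-0.456 -0.463 0.06" --pt "-0.456 -0.463 0.06" --pt "-0.456 -0.463 0.06" --pt "-0.456 -0.463 0.06" --pt "-0.456 -0.463 0.06" --pt "-0.456 -0.463 0.06" --pt "-0.456 -0.463 0.06" --yaw '[2.009,2.009,2.009,2.009,2.009,2.009,2.009,2.009,2.009,2.009]' --claw 0.06 --squeeze 40

```text
t: 0.93
tool_pos: [369.5, 270.2, 192.7]
orientation: [-0.0, 0.683, 0.73, 0.0]
contact_force: [0.3, 0.0, -0.7]
gripper_width: 60.0
```

```bash
python3 go.py 487.7 68.7 170 -39.3
```

```text
t 0.9333 pos [369.5 270.2 192.7] ty 3.85 tilt 0.02 F [ 0.3  0.  -0.7] w 60.0 j7 -0.61
offset m [-0.209   0.1044  0.0226] yaw 0.7532
```

Request:
play_rows --pt "-0.2 0.1 0.022" --pt "-0.2 0.1 0.022" --pt "-0.2 0.1 0.022" --pt "-0.2 0.1 0.022" --pt "-0.2 0.1 0.022" --pt "-0.2 0.1 0.022" --pt "-0.2 0.1 0.022" --pt "-0.2 0.1 0.022" --pt "-0.2 0.1 0.022" --yaw '[0.75,0.75,0.75,0.75,0.75,0.75,0.75,0.75,0.75]'

```text
t: 1.68
tool_pos: [482.8, 81.2, 170.7]
orientation: [-0.001, 0.901, 0.434, -0.0]
contact_force: [0.2, -0.2, 0.1]
gripper_width: 60.0
```

```bash
python3 go.py 487.7 68.7 100 -39.3
```

```text
t 1.6833 pos [482.8  81.2 170.7] ty -38.62 tilt 0.07 F [ 0.2 -0.2  0.1] w 60.0 j7 -0.77
offset m [-0.0067  0.0117  0.0706] yaw 0.0119
```

Request:
play_rows --pt "-0.0067 0.0117 0.025" --pt "-0.0067 0.0117 0.05" --pt "-0.0067 0.0117 0.07" --pt "-0.0067 0.0117 0.07" --pt "-0.0067 0.0117 0.07" --pt "-0.0067 0.0117 0.07" --yaw '[0.012,0.012,0.012,0.012,0.012,0.012]'

```text
t: 2.18
tool_pos: [489.0, 68.7, 102.0]
orientation: [-0.0, 0.904, 0.428, 0.001]
contact_force: [0.1, -0.0, 0.3]
gripper_width: 59.8
```

Run:
```python
from go import go; go(487.7,68.7,31,-39.3)
from h import *
f={n:vision.grab_frame(n)[...,::-1] for n in("top","scene")}
a=cv2.resize(f["top"][214:314,216:316],(400,400),interpolation=cv2.INTER_CUBIC);b=cv2.resize(f["scene"][165:265,305:405],(400,400),interpolation=cv2.INTER_CUBIC)
cv2.imwrite("pics/pre.png",np.hstack([a,b]))
```

```text
t 2.1833 pos [489.   68.7 102. ] ty -39.33 tilt 0.1 F [ 0.1 -0.   0.3] w 59.8 j7 -0.66
offset m [-0.0009 -0.001   0.071 ] yaw -0.0006
```

View pics/pre.png

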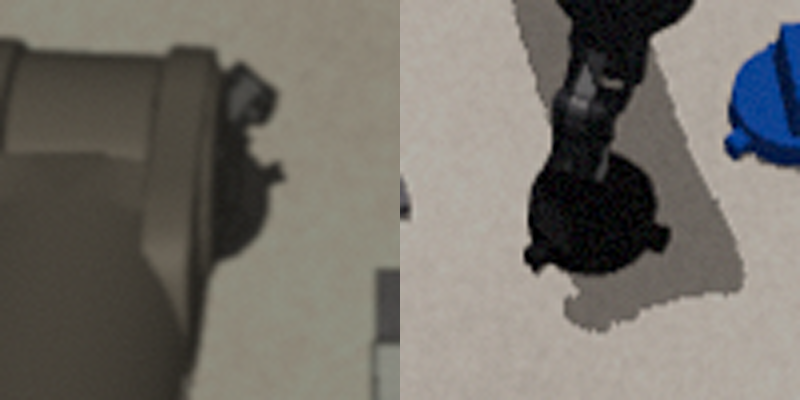

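The jaws stand over the keyed lid, aligned across its bar (right half: lid around (595,215), fingers just above). Descending.

Request:
play_rows --pt "-0.001 -0.001 0.02" --pt "-0.001 -0.001 0.04" --pt "-0.001 -0.001 0.055" --pt "-0.001 -0.001 0.065" --pt "-0.001 -0.001 0.07" --pt "-0.001 -0.001 0.07" --pt "-0.001 -0.001 0.07" --pt "-0.001 -0.001 0.07" --yaw '[0,0,0,0,0,0,0,0]'

```text
t: 2.95
tool_pos: [488.0, 67.5, 31.9]
orientation: [0.0, 0.904, 0.427, 0.001]
contact_force: [0.5, -0.5, -0.3]
gripper_width: 60.0
```

Request:
play_rows --pt "0 0 0" --pt "0 0 0" --pt "0 0 0" --pt "0 0 0" --pt "0 0 0" --pt "0 0 0" --pt "0 0 0" --pt "0 0 0" --yaw '[0,0,0,0,0,0,0,0]' --claw 0.0 --squeeze 60

```text
t: 3.62
tool_pos: [487.5, 67.5, 31.5]
orientation: [-0.0, 0.904, 0.427, 0.0]
contact_force: [-1.7, -0.2, 5.7]
gripper_width: 16.9
```

```bash
python3 go.py 487.7 68.7 130 -39.3
```

```text
t 3.6167 pos [487.5  67.5  31.5] ty -39.48 tilt 0.05 F [-1.7 -0.2  5.7] w 16.9 j7 -0.56
offset m [ 0.0012 -0.0006 -0.0985] yaw -0.0031
```

Request:
play_rows --pt "0 0 -0.01" --pt "0 0 -0.04" --pt "0 0 -0.08" --pt "0 0 -0.12" --pt "0 0 -0.12" --pt "0 0 -0.12" --pt "0 0 -0.12" --yaw '[0,0,0,0,0,0,0]'

```text
t: 4.2
tool_pos: [486.0, 67.5, 150.5]
orientation: [-0.0, 0.904, 0.427, -0.001]
contact_force: [-0.9, -0.3, -2.3]
gripper_width: 17.0
```

```bash
python3 go.py 537.8 -240.0 150 11.2
```

```text
t 4.2 pos [486.   67.5 150.5] ty -39.46 tilt 0.08 F [-0.9 -0.3 -2.3] w 17.0 j7 -0.72
offset m [-0.2045  0.2354  0.0003] yaw -0.8841
```

Request:
play_rows --pt "-0.01 0.012 0" --pt "-0.03 0.034 0" --pt "-0.055 0.063 0" --pt "-0.08 0.092 0" --pt "-0.105 0.121 0" --pt "-0.13 0.15 0" --pt "-0.155 0.178 0" --pt "-0.18 0.207 0" --pt "-0.195 0.225 0" --pt "-0.204 0.235 0" --yaw '[-0.05,-0.15,-0.25,-0.36,-0.47,-0.58,-0.69,-0.78,-0.85,-0.884]'

```text
t: 5.03
tool_pos: [536.5, -244.0, 148.6]
orientation: [-0.001, 0.636, 0.772, -0.002]
contact_force: [0.1, 0.2, -0.8]
gripper_width: 17.0
```

Request:
play_rows --pt "0 0 0" --pt "0 0 0" --pt "0 0 0" --pt "0 0 0" --yaw '[0,0,0,0]'

```text
t: 5.37
tool_pos: [538.4, -237.3, 149.8]
orientation: [-0.001, 0.634, 0.773, 0.0]
contact_force: [-0.5, -0.4, -1.4]
gripper_width: 17.1
```

Run:
```python
from go import go; go(537.8,-240.0,122,11.2)
from h import *
f={n:vision.grab_frame(n)[...,::-1] for n in("top","scene")}
for n in f: cv2.imwrite(f"pics/{n}1.png",f[n])
a=cv2.resize(f["top"][193:293,353:453],(400,400),interpolation=cv2.INTER_CUBIC);b=cv2.resize(f["scene"][210:310,180:280],(400,400),interpolation=cv2.INTER_CUBIC)
cv2.imwrite("pics/over.png",np.hstack([a,b]).astype(float)**.7*255**.3)
```

```text
t 5.3667 pos [ 538.4 -237.3  149.8] ty 11.28 tilt 0.16 F [-0.5 -0.4 -1.4] w 17.1 j7 0.78
offset m [-0.0026 -0.0011  0.0278] yaw 0.0015[ WARN:0@1.386] global loadsave.cpp:1063 imwrite_ Unsupported depth image for selected encoder is fallbacked to CV_8U.
```

View pics/over.png

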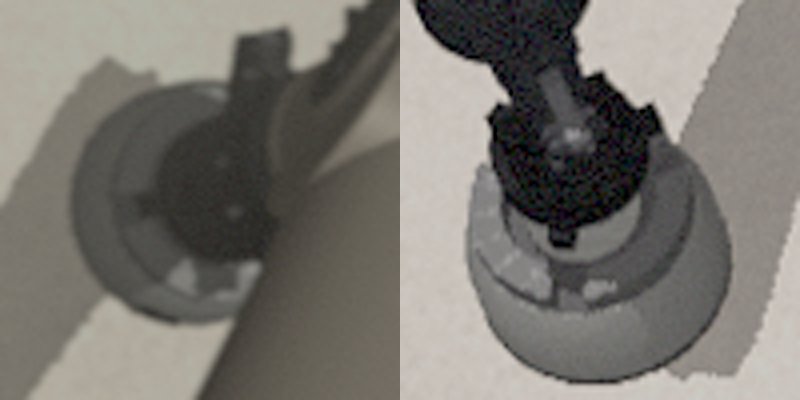

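The lid hangs over the mill with its keys near the slots (scene crop: keys at (497,118), (655,118), (563,240)). I'll fit its pose in hand from this frame.

```bash
cat > fit.py <<'E'
from h import *
g=cv2.imread("pics/scene1.png").max(2).astype(float)
print("dark",g[245:260:5,220].round(), "collar",g[275,235],g[262,205])
u0,v0,u1,v1=195,237,250,275
def cost(p,th,z):
    m=np.clip((th-g[v0:v1,u0:u1])/(th-15)+.0,0,1)
    return ((sil("scene",LID,p[0],p[1],z,p[2]/50)[v0:v1,u0:u1]-m)**2).sum()
for z in(116.5,118.5):
  for th in(45,60):
    s=np.array([538.4,-237.3,np.radians(101.3)*50])
    r=minimize(cost,s,args=(th,z),method="Nelder-Mead",options=dict(initial_simplex=[s,s+[4,0,0],s+[0,4,0],s+[0,0,4]],xatol=.05))
    print(z,th,r.x[:2].round(2),np.degrees(r.x[2]/50).round(2),r.fun.round(2))
k=lambda x,y:(180+(x-400+.5)/4-.5,210+(y+.5)/4-.5)
for p in((497,118),(655,118),(563,240)):
    q=ray("scene",k(*p),127);d=q-[538.4,-237.3];print("tip",q.round(1),np.hypot(*d).round(1),np.degrees(np.arctan2(d[1],d[0])).round(1))
E
python3 fit.py; python3 go.py 537.8 -240 122 11.2
```

```text
dark [52. 32. 10.] collar 56.0 46.0
116.5 45 [ 533.65 -234.49] 100.75 151.06
116.5 60 [ 534.09 -234.35] 100.24 124.33
118.5 45 [ 534.61 -234.11] 100.29 151.9
118.5 60 [ 535.54 -234.22] 100.34 125.56
tip [ 502.6 -265.8] 45.7 -141.5
tip [ 527.9 -190.2] 48.3 102.6
tip [ 580.1 -249.3] 43.4 -16.1
t 5.4667 pos [ 538.8 -237.7  150.5] ty 11.29 tilt 0.07 F [ 0.6 -0.2 -1.3] w 16.9 j7 0.78
offset m [-0.0021 -0.0014  0.0285] yaw 0.0016
```

Request:
play_rows --pt "-0.0032 -0.0013 0.01" --pt "-0.0032 -0.0013 0.02" --pt "-0.0032 -0.0013 0.028" --pt "-0.0032 -0.0013 0.028" --pt "-0.0032 -0.0013 0.028" --pt "-0.0032 -0.0013 0.028" --yaw '[0.001,0.001,0.001,0.001,0.001,0.001]'

```text
t: 5.97
tool_pos: [538.1, -242.9, 122.8]
orientation: [-0.0, 0.635, 0.772, -0.0]
contact_force: [0.5, -0.1, -2.2]
gripper_width: 16.7
```

```bash
python3 go.py 538.1 -241.1 110 11.2
```

```text
t 5.9667 pos [ 538.1 -242.9  122.8] ty 11.12 tilt 0.01 F [ 0.5 -0.1 -2.2] w 16.7 j7 0.8
offset m [0.0018 0.0003 0.0128] yaw -0.0014
```

Request:
play_rows --pt "0.0015 0.0 0.002" --pt "0.0015 0.0 0.004" --pt "0.0015 0.0 0.006" --pt "0.0015 0.0 0.0075" --pt "0.0015 0.0 0.009" --pt "0.0015 0.0 0.009" --pt "0.0015 0.0 0.009" --yaw '[0,0,0,0,0,0,0]'

```text
t: 6.55
tool_pos: [537.7, -241.4, 113.9]
orientation: [-0.0, 0.635, 0.772, 0.0]
contact_force: [-0.1, 1.1, -1.3]
gripper_width: 17.3
```

```bash
python3 go.py 538.1 -241.1 108 11.2
```

```text
t 6.55 pos [ 537.7 -241.4  113.9] ty 11.11 tilt 0.01 F [-0.1  1.1 -1.3] w 17.3 j7 0.8
offset m [0.0003 0.0004 0.0059] yaw -0.0016
```

Request:
play_rows --pt "0 0 0.0015" --pt "0 0 0.003" --pt "0 0 0.0045" --pt "0 0 0.006" --pt "0 0 0.006" --pt "0 0 0.006" --yaw '[0,0,0,0,0,0]'

```text
t: 7.05
tool_pos: [537.7, -241.4, 107.9]
orientation: [-0.0, 0.635, 0.772, 0.0]
contact_force: [-0.0, -0.5, -1.7]
gripper_width: 16.8
```

Request:
play_rows --pt "0 0 0.001" --pt "0 0 0.002" --pt "0 0 0.003" --pt "0 0 0.003" --pt "0 0 0.003" --pt "0 0 0.003" --yaw '[0,0,0,0,0,0]'

```text
t: 7.55
tool_pos: [537.9, -241.5, 105.3]
orientation: [0.0, 0.635, 0.772, 0.0]
contact_force: [-1.5, 0.7, 4.2]
gripper_width: 16.8
```

Request:
play_rows --pt "0 0 0.001" --pt "0 0 0.002" --pt "0 0 0.0025" --pt "0 0 0.0025" --pt "0 0 0.0025" --yaw '[0,0,0,0,0]'

```text
t: 7.97
tool_pos: [537.9, -241.5, 102.9]
orientation: [0.0, 0.635, 0.772, 0.0]
contact_force: [-2.0, -0.5, 5.8]
gripper_width: 16.9
```

Request:
play_rows --pt "0 0 0.0005" --pt "0 0 0.001" --pt "0 0 0.0015" --pt "0 0 0.0015" --pt "0 0 0.0015" --yaw '[0,0,0,0,0]'

```text
t: 8.38
tool_pos: [537.9, -241.5, 101.6]
orientation: [0.0, 0.635, 0.772, 0.0]
contact_force: [-2.2, 1.0, 7.0]
gripper_width: 17.0
```

Request:
play_rows --pt "0 0 0.0005" --pt "0 0 0.001" --pt "0 0 0.001" --pt "0 0 0.001" --yaw '[0,0,0,0]'

```text
t: 8.72
tool_pos: [537.9, -241.5, 101.5]
orientation: [-0.0, 0.635, 0.772, 0.0]
contact_force: [-4.1, 2.5, 13.2]
gripper_width: 16.9
```

Request:
play_rows --pt "0 0 0.0005" --pt "0 0 0.001" --pt "0 0 0.001" --pt "0 0 0.001" --yaw '[0,0,0,0]'

```text
t: 9.05
tool_pos: [537.9, -241.5, 101.5]
orientation: [-0.0, 0.635, 0.772, 0.001]
contact_force: [-6.8, 3.9, 19.6]
gripper_width: 17.1
```

Run:
```python
from go import go; go(537.9,-241.5,101.5,11.2)
from h import *
f={n:vision.grab_frame(n)[...,::-1] for n in("top","scene")}
a=cv2.resize(f["top"][193:293,353:453],(400,400),interpolation=cv2.INTER_CUBIC);b=cv2.resize(f["scene"][210:310,180:280],(400,400),interpolation=cv2.INTER_CUBIC)
cv2.imwrite("pics/home.png",(np.hstack([a,b]).astype(float)**.7*255**.3).astype(np.uint8))
go(537.9,-241.5,101.5,11.2)
```

```text
t 9.05 pos [ 537.9 -241.5  101.5] ty 11.11 tilt 0.09 F [-6.8  3.9 19.6] w 17.1 j7 0.81
offset m [ 0. -0. -0.] yaw -0.0016
t 9.15 pos [ 537.9 -241.5  101.5] ty 11.11 tilt 0.09 F [-5.8  3.4 19. ] w 16.7 j7 0.81
offset m [-0. -0. -0.] yaw -0.0015
```

View pics/home.png

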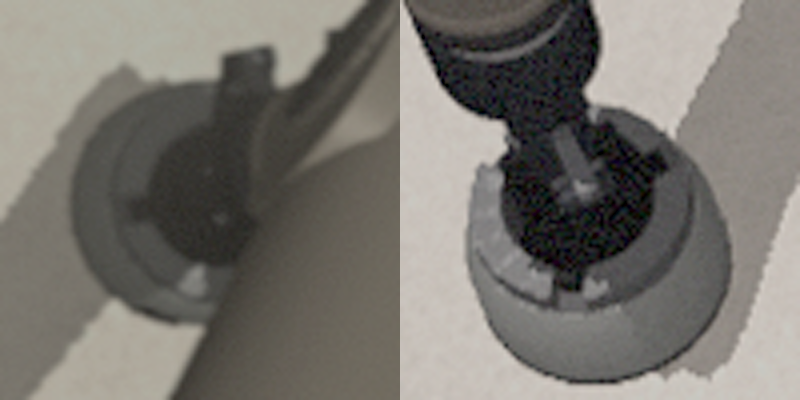

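The lid sits in the collar with its keys in the slots (keys at (570,283) and (657,163) in the right crop). The push is steady at about 19 N, so I'm handing in.

```bash
python3 -c "
from workcell import env; print(env.job_done())
from go import go; go(537.9,-241.5,101.5,11.2)"
```

```text
the job is handed in; nothing more can be done
None
the job is handed in; nothing more can be done
```

The mill's keyed lid is in the mill, pushed fully home, and I handed the job in with the gripper still holding it down. It took about 9.2 s of the 40 s allowed; the hand-in gave no verdict.

- **What I did:** I gripped the lid by its bar, lifted it about 120 mm, turned it about 51° over the mill and lowered it in small steps. It went past the rim without resistance.
- **Seating:** The plate's spring began to push back after the 107.9 mm step and built to a hard stop at TCP height 101.5 mm. That is the home height worked out from the grasp.
- **Last readings:** The push was steady at about 19 N upward with 6–7 N sideways, the tool tilt was 0.1° and the grip opening about 17 mm. The last picture shows the two visible keys in their slots.
- **What disagreed:**
  - The silhouette fit of the lid in the hand fitted poorly, so I set it aside and centred the lid from the pick-up measurement. The hand-read key positions suggested a similar position.
  - The two cameras differed by about 1 mm on the lid and mill positions.
  - The grip read about 17 mm on an 18 mm bar.
- **Not checked:** I read neither the plate joint nor the lid's centring directly. I did not measure the other objects afterwards, but the force readings showed no contact with any of them.

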